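# Press the anvil plate home in the setting base

### The arm

A 6-joint arm with a two-finger parallel gripper is mounted at the origin on the work surface. World frame = base frame: x ahead of the robot, y to its left, z up, the work surface at z = 0. Lengths are in m, angles in rad, forces in N, time in s.
With the tool pointing down it reaches from about 0.4 to 0.925 m from the base axis. Payload 12.5 kg.
Tool frame: the origin (TCP) lies at the very end of the fingers, on their centre line; the grasp point (between the pads) lies ctrl.grasp_offset behind it (ctrl.grasp_offset is the distance from the TCP to the grasp point, in m); z points along the fingers, y is the line along which they close (so a half turn about z gives the same grasp; the last joint's range is limited). The gripper opens to 95 mm and grips with 3 to 60 N. Pads are 20 mm wide; open, the fingers measure 119 mm over their backs; the gripper's body (75 mm by 180 mm) begins 59 mm behind the grasp point.
Start: joints at [1.003, 0.491, 1.559, -0, 1.092, -0.106], TCP at [0.278, 0.56, 0.215] pointing down, gripper open.
Joint ranges: [-3.1, 3.1], [-0.84, 2.19], [0.05, 2.79], [-1.13, 4.28], [0.06, 2.93], [-2.69, 2.69]. Speed limits (rad/s): [2.22, 2.22, 2.79, 3.14, 3.14, 3.14].

### API

Orientations are given as a rotation vector (axis times angle).
In Python, from station import ctrl gives the robot as it stands.
- The arm moves only by the tool servo_tool, never from a script. Its argument "motion" is text: rows parted by semicolons, each of 5 numbers parted by spaces: the shift along the tool's x, y, z in mm, then the turn about the tool's z in rad, then the opening, from 0 (shut) to 1 (fully open). In form: dx dy dz spin gripper; .... A call has 1 to 20 rows; each row shifts and turns the commanded pose from where the row before left it, along the tool's axes as they then stand; what a row does not reach is not made up. A row lasts 1/12 s, in which the tool goes at most 41.7 mm and 7.16 degrees, less where a joint would pass 70% of its speed; a pose out of reach is approached as far as the arm can. A call is refused whole if a number of a shift passes 41.7 or a number of a turn 0.125, either way. A call with a gripper value outside its range is refused whole. The fingers move at their own pace and stop on an object; "newtons" is the grip in N (left out, the last holds). Time passes only in rows, so rows that do not move let the fingers close. It gives the time, the measured TCP pose, the force, the opening and the grip force at its end, in the units of the state.
- ctrl.read_state(): the state, without advancing time (a new reading comes with each control period).
- ctrl.camera(name): name is "scene" or "top" or "wrist"; returns the picture (384x512x3 uint8, red, green, blue); there is no depth.
- ctrl.camera_info(name): a dict with "vfov" (degrees; the focal length in pixels is half the picture's height over the tangent of half this angle, whatever the lens; pixels are square), "cx", "cy" (the principal point, pixels), "R" (3x3) and "t" (3): a world point X has camera coordinates R X + t. Camera axes: x right, y down, z forward; pixel columns grow to the right and rows downward; lengths in m; the calibration is good to about 2 mm. A picture is of the moment at which its call begins: read the wrist's pose just before it. camera_info takes no time and is no camera call; for the wrist camera it gives the pose at the moment of the call.
- ctrl.close_job(): hands the job in; it is judged then, once.
The state is a dict: "t": time; "joint_positions": joint angles; "joint_velocities": joint speeds; "joint_torque": joint torques, N m; "tool_pos": TCP position; "orientation": TCP orientation; "wrist_force": force on the tool from outside, world axes, zero at the start; "ft_torque": the same for the moment, N m; "grip_width": opening from 0.0 (shut) to 1.0 (fully open); "gripper_force": force on a finger pad.
Only numpy, scipy, OpenCV 4.12 (cv2) and the standard library are available. Lean on these libraries where they do the work, as an engineer would, in place of code of your own. Each camera call takes 0.05 s, during which the arm holds its last target. There are 200 camera calls.

### The job

Fit the oblong steel anvil plate from the wooden rack into the setting base: its long side runs from cheek to cheek, and it must be pushed down against the stiff brass studs until it lies level and fully home, flush with the grey base all round. In the rack only its ends can be gripped and in the base only its long sides, so set it down flat on the bench in between, let go, and take it again the other way. Lower it between the cheeks without dropping it, leave the other two plates where they lie in the rack, and do not disturb the other things on the bench.

Things in the scene. Friction and masses are not known exactly. Their poses are not given: they have to be found in the camera images.
- plate_oblong: The plate to fit: bright steel slab, 64 mm long (its x), 48 mm wide (its y), 14 mm thick, about 0.33 kg, three small dark cups in a row on top. Origin: centre of its underside. Starts flat in one of the three bays of the rack.
- plate_large: Another steel plate, 64 x 60 x 14 mm (x, y, z), too wide for the base. Origin: centre of its underside. Stays in the rack.
- plate_small: Another steel plate, square, 48 x 48 x 14 mm, too short for the base. Origin: centre of its underside. Stays in the rack.
- rack: Fixed wooden rack: floor board 150 mm (its x) by 213 mm (its y), top 8 mm above the bench; four walls along x (76 mm long, 6 mm thick, tops 34 mm above the bench) make three bays 63 mm wide, centred at y = -69, 0 and 69 mm, open at both x ends. Each plate lies with its x along the rack's x. Origin: centre of the underside, on the bench.
- seat: The setting base: fixed grey block 124 mm (its x) by 140 mm (its y), top face 26 mm above the bench. In its middle a recess 68 (x) by 52 (y) mm, 14 mm deep, with a small lead-in on both long edges. At each x end of the recess stands a dark steel cheek, 50 mm wide, top 61 mm above the bench, flared in its upper half; the y sides are open. Origin: centre of the underside, on the bench.
- seat_floor (a point): Centre of the recess floor, 12 mm above the bench, axes of the base. The underside of a plate fully home lies here, its top level with the base. Four brass studs (8 mm diameter) at x = +-23, y = +-16 mm rise 8 mm from the floor; each slides down stiffly (about 2 N) and stays where pushed; a plate laid on them stands 8 mm proud of the base.
- jar: Bystander: closed jar, 64 mm diameter, 85 mm tall, upright. Origin: centre of its underside.
- spool: Bystander: dark wooden spool, 56 mm diameter, 68 mm tall, upright. Origin: centre of its underside.
- tin: Bystander: open steel tin, 68 mm diameter, 35 mm tall. Origin: centre of its underside.
- drift: Bystander: dark steel drift punch standing upright beside the setting base, 26 mm diameter, 75 mm tall. Origin: centre of its underside.
- sanding_block: Bystander: cork block 40 x 70 x 30 mm (x, y, z) beside the rack. Origin: centre of its underside.
- hammer: Bystander: hammer, 270 mm long along its x, lying on the bench. Origin: its middle, on the bench.
- awl: Bystander: awl with a dark handle, 170 mm long along its x, lying on the bench. Origin: its middle, on the bench.
- last: Bystander: wooden shoe last, about 230 mm long (its x), 82 mm wide, 85 mm tall, on its sole. Origin: its middle, on the bench.
Not all that is in view belongs to the job. What is shaped like the plate_oblong but purple or turquoise is not meant.

How it is judged:
On the way:
1. the oblong plate lies flat on the bench, let go of (height (world z) of plate_oblong below 0.005 m and angle between plate_oblong's own z axis and vertical below 0.06 rad and contact force between the fingers and plate_oblong below 0.1 N and linear speed of plate_oblong below 0.03 m/s), for 0.2 s.
At the end, for the whole second after the job is handed in: The oblong plate lies in the recess, its x along the seat's x (either way round), its underside within 1.5 mm of the recess floor, level to 0.03 rad, at rest and let go; the other two plates are within 20 mm and the bystanders within 30 mm of where they started (z of plate_oblong in the frame of seat_floor between -0.003 and 0.0015 m and horizontal distance between plate_oblong and seat_floor below 0.004 m and angle between the x axis of plate_oblong and the x axis of seat_floor, either way round below 0.12 rad and angle between plate_oblong's own z axis and vertical below 0.03 rad and linear speed of plate_oblong below 0.02 m/s and distance of each of plate_large, plate_small from where it was at the start of the episode below 0.02 m and distance of each of jar, spool, tin, hammer, awl, last, drift, sanding_block from where it was at the start of the episode below 0.03 m); the robot touches nothing.
It fails at once if another plate was shifted by more than 20 mm (distance of any of plate_large, plate_small from where it was at the start of the episode above 0.02 m).
It fails at once if a bystander was shifted by more than 30 mm (distance of any of jar, spool, tin, hammer, awl, last, drift, sanding_block from where it was at the start of the episode above 0.03 m).
It fails at once if the plate was dropped into the base (faster than 0.45 m/s there) (horizontal distance between plate_oblong and seat_floor below 0.02 m and z of plate_oblong in the frame of seat_floor below 0.06 m and linear speed of plate_oblong above 0.45 m/s).
It also fails if it takes over 64 s, if anything falls off the work surface, if the arm or the gripper's body presses on something with over 40 N, if the wrist force passes 120 N, or if a joint passes its speed limit or range.

## Working session

There is one attempt and no reset: what is moved stays moved. The work goes in short steps, Python scripts to look and compute and a tool call to move; the robot and the scene stay as the last step left them, time stands still between calls to the robot, and variables do not carry over. Pictures are saved under pics/ and viewed, at most 10 in all, crops included, and the job is handed in when it is done.

Besides the shell and the picture viewer there is one more tool, called after ">>>" as name(argument=value, ...) on one line, values as JSON. servo_tool: Moves the arm, as the interface text tells. Its arguments: {"type":"object","properties":{"motion":{"type":"string"},"newtons":{"type":"number"}},"required":["motion"]}

```bash
mkdir -p pics; python3 - <<'E'
from station import ctrl
import cv2
s=ctrl.read_state();print(s['t'],s['tool_pos'],s['orientation'],s['grip_width'],ctrl.grasp_offset)
for n in("scene","top"):
    i=ctrl.camera_info(n);print(n,i)
    cv2.imwrite(f'pics/{n}0.png',ctrl.camera(n)[:,:,::-1])
    
E
```

```text
0.0 [0.27830701 0.55933258 0.21406491] [-7.18851932e-01 -3.05786857e+00  1.67203391e-03] 0.9975774612751356 0.0188
scene {'vfov': 46.2332412047548, 'cx': 251.1408150319865, 'cy': 192.1693886616009, 'R': array([[-0.11516048,  0.9933161 ,  0.0078219 ],
       [ 0.83151397,  0.10070374, -0.54629962],
       [-0.5434359 , -0.05640811, -0.83755331]]), 't': array([ 0.07785768, -0.41476072,  1.75766963])}
top {'vfov': 56.72570067497705, 'cx': 251.96004668938994, 'cy': 191.36052270807792, 'R': array([[ 0.02419889, -0.99968258,  0.00701124],
       [-0.99178164, -0.02488781, -0.12549809],
       [ 0.12563275, -0.00391671, -0.99206909]]), 't': array([-0.01073061,  0.53881337,  1.17966311])}
```

View pics/scene0.png

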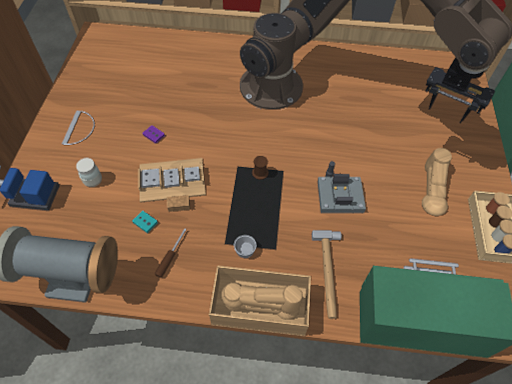

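View pics/top0.png

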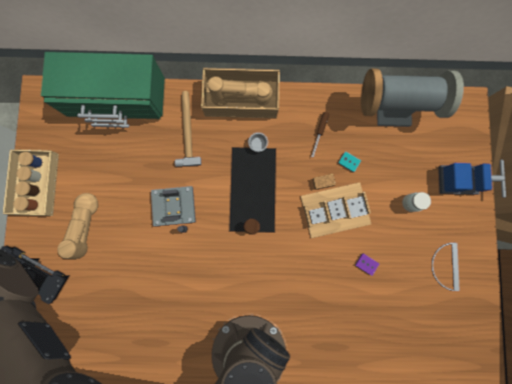

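The scene view shows the rack at about (172,178), the base at (342,193), and purple (153,134) and turquoise (145,221) decoys. In the top view the rack is at (336,210), the base at (173,207), the drift at (181,230), the spool at (252,227), and the black mat between rack and base. Plate candidates in the top view are (317,215), (336,209) and (356,207), plus the decoys at turquoise (349,162) and purple (367,264). I'll check these in a close crop.

```bash
cat > h.py <<'E'
import numpy as np,cv2
from station import ctrl
def proj(i,X):
    f=192/np.tan(np.radians(i['vfov']/2)); c=np.atleast_2d(X)@i['R'].T+i['t']
    return c[:,:2]/c[:,2:]*f+[i['cx'],i['cy']]
def back(i,uv,z):
    f=192/np.tan(np.radians(i['vfov']/2)); uv=np.atleast_2d(uv)
    d=np.c_[(uv-[i['cx'],i['cy']])/f,np.ones(len(uv))]@i['R']; o=-i['R'].T@i['t']
    return o+d*((z-o[2])/d[:,2])[:,None]
E
python3 - <<'E'
from h import *
im=cv2.imread('pics/top0.png'); 
a=cv2.resize(im[165:245,295:375],None,fx=5,fy=5,interpolation=cv2.INTER_CUBIC)
b=cv2.resize(im[165:245,133:213],None,fx=5,fy=5,interpolation=cv2.INTER_CUBIC)
cv2.imwrite('pics/c0.png',np.hstack([a,b]))
i=ctrl.camera_info('top')
for n,p,z in[('rackpl',(317,215),.022),('m',(336,209),.022),('r',(356,207),.022),('seat',(173,207),.026),('drift',(181,230),.07),('spool',(252,227),.06),('tin',(258,142),.03),('cork',(324,182),.03),('jar',(420,202),.08),('mat',(253,190),0)]: print(n,back(i,p,z).round(3))
E
```

```text
rackpl [[ 0.464 -0.222  0.022]]
m [[ 0.487 -0.287  0.022]]
r [[ 0.495 -0.356  0.022]]
seat [[0.479 0.27  0.026]]
drift [[0.402 0.231 0.07 ]]
spool [[ 0.417 -0.     0.06 ]]
tin [[ 0.713 -0.014  0.03 ]]
cork [[ 0.578 -0.244  0.03 ]]
jar [[ 0.512 -0.549  0.08 ]]
mat [[ 0.548 -0.001  0.   ]]
```

View pics/c0.png

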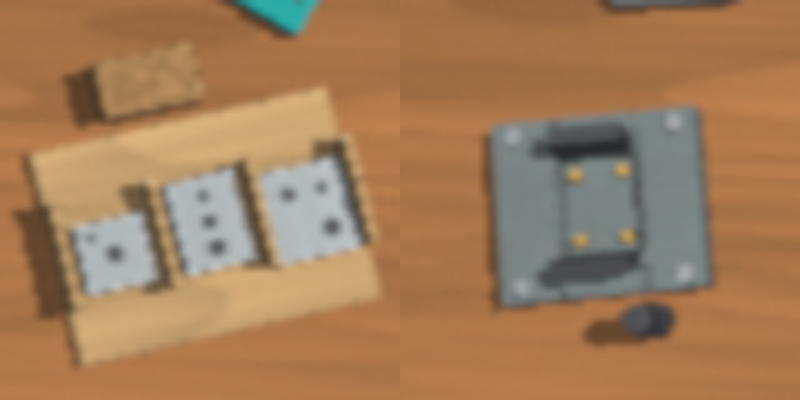

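The plate to take is the middle bay (336,209): oblong, three cups in a row. The left one is square (two cups visible), the right one is wide with cups in a triangle. The base's recess and four studs are at about (173,207), with the cheeks up and down in the image, so the seat's x is close to world x.

```bash
cat >> h.py <<'E'
from scipy.spatial.transform import Rotation as Ro
def plan(xyz,ang=None):
    """spin first (closing line y to world angle ang deg, mod 180), then shift in mm in the new tool axes"""
    s=ctrl.read_state(); R=Ro.from_rotvec(s['orientation']).as_matrix(); sp=0
    if ang is not None:
        cur=np.arctan2(R[1,1],R[0,1]); d=(np.radians(ang)-cur+np.pi/2)%np.pi-np.pi/2; sp=-d
    R2=R@Ro.from_euler('z',sp).as_matrix(); d=R2.T@(np.array(xyz)-s['tool_pos'])*1000
    print('t',round(s['t'],2),'pos',s['tool_pos'].round(4),'spin',round(sp,4),'alt',round(sp-np.sign(sp)*np.pi,3),'shift',d.round(2),'len',np.linalg.norm(d).round(1),'q6',s['joint_positions'][5].round(3),'tilt',np.degrees(np.arccos(-R[2,2])).round(2))
E
python3 - <<'E'
from h import *
i=ctrl.camera_info('wrist');print(i,'campos',-i['R'].T@i['t'])
t=ctrl.camera_info('top')
def a(p,q,z):
    P=back(t,[p,q],z);d=P[1]-P[0];print(P.round(3).tolist(),np.degrees(np.arctan2(d[1],d[0])))
a((295+28/5,165+155/5),(295+325/5,165+90/5),.008)
a((133+100/5,165+305/5),(133+90/5,165+125/5),.026)
plan([.48,.27,.3],90); plan([.487,-.287,.3],0)
E
```

```text
{'vfov': 65.06920620466644, 'cx': 256.6857883849043, 'cy': 186.79334651360082, 'R': array([[ 0.44559719,  0.89523223, -0.00154968],
       [ 0.86638758, -0.43080274,  0.25255011],
       [ 0.22542339, -0.11387824, -0.96758257]]), 't': array([-0.62503351, -0.02943667,  0.39057724])} campos [0.21597149 0.59134699 0.38438137]
[[0.53, -0.167, 0.008], [0.581, -0.375, 0.008]] -76.20681318552862
[[0.413, 0.335, 0.026], [0.536, 0.349, 0.026]] 6.560372856926286
t 0.1 pos [0.2783 0.5594 0.2141] spin -0.4617 alt 2.68 shift [-201.62 -289.44  -85.72] len 363.0 q6 -0.106 tilt 0.06
t 0.1 pos [0.2783 0.5594 0.2141] spin 1.109 alt -2.033 shift [-846.44  208.62  -85.26] len 875.9 q6 -0.106 tilt 0.06
```

>>> servo_tool(motion="0 0 -1 -0.11 1; 0 0 -1 -0.11 1; 0 0 -1 -0.11 1; 0 0 -1 -0.11 1; 0 0 -1 -0.11 1; -17.5 -30.5 0 0 1; -17.5 -30.5 0 0 1; -17.5 -30.5 0 0 1; -17.5 -30.5 0 0 1; -17.5 -30.5 0 0 1; -17.5 -30.5 0 0 1; -17.5 -30.5 0 0 1; -17.5 -30.5 0 0 1; -17.5 -30.5 0 0 1; -17.5 -30.5 0 0 1; 0 0 0 0 1; 0 0 0 0 1; 0 0 0 0 1")

```text
t: 1.6
tool_pos: [0.4794, 0.2713, 0.2194]
orientation: [0.137, -3.138, -0.0]
wrist_force: [0.1, -0.6, -0.1]
grip_width: 1.0
gripper_force: 0.0
```

```bash
cat > snap.py <<'E'
import sys,pickle
from h import *
n=sys.argv[1]; s=ctrl.read_state(); i=ctrl.camera_info('wrist'); im=ctrl.camera('wrist')[:,:,::-1]
pickle.dump((i,s),open(f'pics/{n}.pkl','wb')); cv2.imwrite(f'pics/{n}.png',im); print(s['tool_pos'],s['wrist_force'])
E
python3 snap.py w1; python3 -c "
from h import *
plan([.487,-.287,.22],14)"
```

```text
[0.47936027 0.27129036 0.21943411] [ 0.10696592 -0.58694622 -0.06624036]
t 1.65 pos [0.4791 0.2718 0.2195] spin 1.4152 alt -1.726 shift [-544.09 -127.5    -0.55] len 558.8 q6 -1.264 tilt 0.03
```

View pics/w1.png

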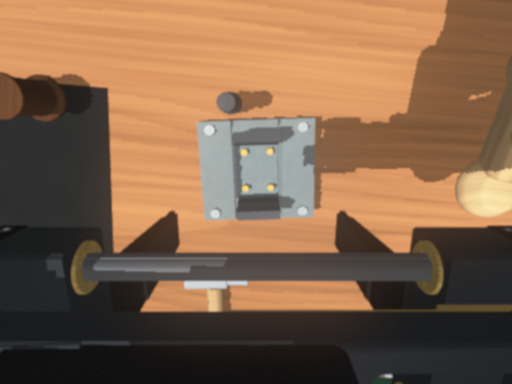

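The wrist view shows the base with studs at about (244,152), (270,152), (246,188) and (271,187), and the drift at (228,102). I'll take a second view from nearer for triangulation.

>>> servo_tool(motion="-5 -30 15 0 1; -5 -30 15 0 1; -5 -30 15 0 1; 0 0 0 0 1; 0 0 0 0 1; 0 0 0 0 1")

```text
t: 2.15
tool_pos: [0.5023, 0.184, 0.1749]
orientation: [-0.14, 3.138, 0.001]
wrist_force: [-0.0, 0.1, 0.1]
grip_width: 1.0
gripper_force: 0.0
```

```bash
python3 snap.py w2; cat > studs.py <<'E'
from h import *
import pickle
def load(n): return pickle.load(open(f'pics/{n}.pkl','rb'))+(cv2.imread(f'pics/{n}.png'),)
def studs(n,c,r):
    i,s,im=load(n); h=cv2.cvtColor(im,cv2.COLOR_BGR2HSV)
    m=cv2.inRange(h,(15,120,110),(32,255,255)); M=np.zeros_like(m)
    c=np.round(c).astype(int);M[c[1]-r:c[1]+r,c[0]-r:c[0]+r]=m[c[1]-r:c[1]+r,c[0]-r:c[0]+r]
    k,l,st,ce=cv2.connectedComponentsWithStats(M); j=[q for q in range(1,k) if st[q,4]>=8]
    return i,ce[j],st[j,4]
def tri(i1,u1,i2,u2):
    A=[]
    for i,u in((i1,u1),(i2,u2)):
        f=192/np.tan(np.radians(i['vfov']/2));n=(np.array(u)-[i['cx'],i['cy']])/f
        for k in(0,1):A.append(np.r_[i['R'][k]-n[k]*i['R'][2],-(i['t'][k]-n[k]*i['t'][2])])
    A=np.array(A);return np.linalg.lstsq(A[:,:3],A[:,3],rcond=None)[0]
E
python3 - <<'E'
from studs import *
i1,a,sa=studs('w1',(257,170),30); C=back(i1,a,.02);print(a.round(1),sa,C.round(4))
i2=load('w2')[0];p=proj(i2,[C.mean(0)])[0];print(p)
i2,b,sb=studs('w2',p,45);print(b.round(1),sb,back(i2,b,.02).round(4))
if len(a)==len(b)==4:
    o=lambda c:np.argsort(back(i1 if c is a else i2,c,.02)@[1,.0,0]); 
    key=lambda X:sorted(range(4),key=lambda k:(X[k,0]>X[:,0].mean(),X[k,1]))
    ka=key(C);kb=key(back(i2,b,.02))
    T=np.array([tri(i1,a[x],i2,b[y]) for x,y in zip(ka,kb)]);print('tri',T.round(4),T.mean(0).round(4))
    d=(T[2]+T[3]-T[0]-T[1])/2;e=(T[1]+T[3]-T[0]-T[2])/2;print(np.degrees(np.arctan2(d[1],d[0])),np.degrees(np.arctan2(e[1],e[0])),np.linalg.norm(d),np.linalg.norm(e))
plan([.487,-.287,.2],14)
E
```

```text
[0.50228648 0.18396212 0.17491731] [-0.0324732   0.13795867  0.13852174]
[[269.7 150.5]
 [243.8 151.4]
 [270.4 186.4]
 [245.4 187.4]] [15 14 15 15] [[0.4583 0.2855 0.02  ]
 [0.4621 0.2538 0.02  ]
 [0.5036 0.2909 0.02  ]
 [0.5077 0.2594 0.02  ]]
[338.70702358 163.47788711]
[[353.4 142.3]
 [323.8 143.5]
 [351.4 183.3]
 [322.8 184.2]] [25 18 22 19] [[0.4587 0.2845 0.02  ]
 [0.4628 0.253  0.02  ]
 [0.5038 0.2899 0.02  ]
 [0.5076 0.2585 0.02  ]]
tri [[0.4629 0.2537 0.0163]
 [0.4589 0.2857 0.0164]
 [0.5085 0.2593 0.0166]
 [0.5046 0.2911 0.0165]] [0.4837 0.2725 0.0165]
6.876811772722532 97.11533317311014 0.04594957616423301 0.032118915848285745
t 2.2 pos [0.5023 0.1842 0.1751] spin 1.4161 alt -1.725 shift [-453.46 -128.82  -25.09] len 472.1 q6 -1.433 tilt 0.05
```

>>> servo_tool(motion="0 0 0 0.118 1; 0 0 0 0.118 1; 0 0 0 0.118 1; 0 0 0 0.118 1; 0 0 0 0.118 1; 0 0 0 0.118 1; 0 0 0 0.118 1; 0 0 0 0.118 1; 0 0 0 0.118 1; 0 0 0 0.118 1; 0 0 0 0.118 1; 0 0 0 0.118 1")

```text
t: 3.2
tool_pos: [0.5023, 0.1843, 0.1753]
orientation: [1.94, 2.47, 0.002]
wrist_force: [0.2, -0.6, 0.9]
grip_width: 1.002
gripper_force: 0.0
```

>>> servo_tool(motion="-32.4 -9.2 -1.8 0 1; -32.4 -9.2 -1.8 0 1; -32.4 -9.2 -1.8 0 1; -32.4 -9.2 -1.8 0 1; -32.4 -9.2 -1.8 0 1; -32.4 -9.2 -1.8 0 1; -32.4 -9.2 -1.8 0 1; -32.4 -9.2 -1.8 0 1; -32.4 -9.2 -1.8 0 1; -32.4 -9.2 -1.8 0 1; -32.4 -9.2 -1.8 0 1; -32.4 -9.2 -1.8 0 1; -32.4 -9.2 -1.8 0 1; -32.4 -9.2 -1.8 0 1; 0 0 0 0 1; 0 0 0 0 1; 0 0 0 0 1")

```text
t: 4.62
tool_pos: [0.4871, -0.2872, 0.2]
orientation: [1.934, 2.475, 0.0]
wrist_force: [-0.1, -0.5, -0.1]
grip_width: 1.001
gripper_force: 0.0
```

```bash
python3 snap.py w3;  python3 -c "
from h import *
plan([.487,-.287,.2],14)"
```

```text
[ 0.48709198 -0.28723466  0.20002068] [-0.12770904 -0.47622948 -0.08772002]
t 4.67 pos [ 0.4871 -0.287   0.2   ] spin 0.0002 alt -3.141 shift [-0.03 -0.08  0.04] len 0.1 q6 -0.894 tilt 0.01
```

View pics/w3.png

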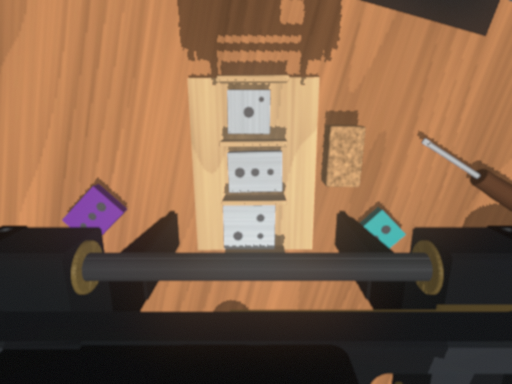

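The wrist view confirms the oblong plate in the middle bay at (255,172), with three cups in a row at (240–270,172). The square one is at (249,110), the large one at (250,226), and the decoys at (95,210) and (384,229). I'll take a second view from lower.

>>> servo_tool(motion="0 25 30 0 1; 0 25 30 0 1; 0 0 0 0 1; 0 0 0 0 1; 0 0 0 0 1")

```text
t: 5.08
tool_pos: [0.5354, -0.2754, 0.1404]
orientation: [1.933, 2.476, 0.0]
wrist_force: [-0.4, 0.5, 0.3]
grip_width: 0.999
gripper_force: 0.0
```

```bash
python3 snap.py w4; cat > plate.py <<'E'
from studs import *
def plate(n,c,r,lo=105):
    i,s,im=load(n); h=cv2.cvtColor(im,cv2.COLOR_BGR2HSV); c=np.round(c).astype(int)
    m=cv2.inRange(h,(0,0,lo),(180,55,255)); M=np.zeros_like(m); sl=np.s_[max(c[1]-r,0):c[1]+r,c[0]-r:c[0]+r]; M[sl]=m[sl]
    k,l,st,ce=cv2.connectedComponentsWithStats(M); j=l[c[1]-6:c[1]+7,c[0]-6:c[0]+7]; j=np.bincount(j[j>0]).argmax()
    p=cv2.findContours((l==j).astype(np.uint8),cv2.RETR_EXTERNAL,cv2.CHAIN_APPROX_NONE)[0][0]
    return i,p[:,0,:].astype(np.float32)
def rect(n,c,r,z,lo=105):
    i,p=plate(n,c,r,lo); W=back(i,p,z)[:,:2].astype(np.float32)
    (cx,cy),(w,h),a=cv2.minAreaRect(W*1000); 
    if w<h: w,h,a=h,w,a+90
    return i,cv2.minAreaRect(p)[0],np.array([cx,cy]).round(2),(round(w,1),round(h,1)),(a+90)%180-90
E
python3 - <<'E'
from plate import *
i1,u1,*r1=rect('w3',(255,172),38,.022); print(u1,r1)
i2=load('w4')[0]; p=proj(i2,[[r1[0][0]/1e3,r1[0][1]/1e3,.022]])[0]; print(p)
i2,u2,*r2=rect('w4',p,50,.022); print(u2,r2)
print('tri',tri(i1,u1,i2,u2))
E
```

```text
[ 0.5353846  -0.27540463  0.14044827] [-0.40088749  0.48734458  0.33492982]
(254.5, 171.0) [array([ 486.27, -288.98]), (64.8, 50.6), 14.324209213256836]
[204.25248009 183.52445324]
(204.05467224121094, 182.7963104248047) [array([ 486.23, -288.78]), (65.6, 50.7), 15.440829277038574]
tri [ 0.48578122 -0.28877448  0.02048761]
```

```bash
python3 -c "
from h import *
plan([.4862,-.2888,.011],14.6)"
```

```text
t 5.13 pos [ 0.5353 -0.2759  0.141 ] spin -0.0107 alt 3.131 shift [-2.0000e-02 -5.0830e+01  1.2995e+02] len 139.5 q6 -0.83 tilt 0.07
```

>>> servo_tool(motion="0 -25 0 -0.011 1; 0 -25.8 15 0 1; 0 0 25 0 1; 0 0 25 0 1; 0 0 20 0 1; 0 0 15 0 1; 0 0 12 0 1; 0 0 10 0 1; 0 0 8 0 1; 0 0 0 0 1; 0 0 0 0 1; 0 0 0 0 1", newtons=25)

```text
t: 6.13
tool_pos: [0.4862, -0.2891, 0.0106]
orientation: [1.922, 2.484, 0.0]
wrist_force: [0.1, -0.5, -1.1]
grip_width: 1.002
gripper_force: 0.0
```

>>> servo_tool(motion="0 0 0 0 0.5; 0 0 0 0 0.5; 0 0 0 0 0.5; 0 0 0 0 0.5; 0 0 0 0 0.5; 0 0 0 0 0.5; 0 0 0 0 0.5; 0 0 0 0 0.5; 0 0 0 0 0.5; 0 0 0 0 0.5", newtons=25)

```text
t: 6.97
tool_pos: [0.4859, -0.2888, 0.0099]
orientation: [-1.922, -2.485, -0.0]
wrist_force: [-1.9, 0.8, 3.4]
grip_width: 0.67
gripper_force: 25.0
```

>>> servo_tool(motion="0 0 -10 0 0.5; 0 0 -20 0 0.5; 0 0 -30 0 0.5; 0 0 -30 0 0.5; 0 0 0 0 0.5; 0 0 0 0 0.5")

```text
t: 7.47
tool_pos: [0.4864, -0.2891, 0.1012]
orientation: [1.92, 2.483, 0.0]
wrist_force: [0.2, 0.5, -4.1]
grip_width: 0.67
gripper_force: 25.0
```

```bash
python3 -c "
from h import *
i=ctrl.camera_info('top');print(back(i,[(201,162),(174,163),(187,156)],.02).round(3))
plan([.575,.125,.0025])"
```

```text
[[0.639 0.183 0.02 ]
 [0.633 0.276 0.02 ]
 [0.659 0.232 0.02 ]]
t 7.47 pos [ 0.4864 -0.2891  0.1012] spin 0 alt 0.0 shift [378.82 189.61  98.28] len 434.9 q6 -0.907 tilt 0.17
```

>>> servo_tool(motion="27.05 13.55 0 0 0.5; 27.05 13.55 0 0 0.5; 27.05 13.55 0 0 0.5; 27.05 13.55 0 0 0.5; 27.05 13.55 0 0 0.5; 27.05 13.55 0 0 0.5; 27.05 13.55 0 0 0.5; 27.05 13.55 0 0 0.5; 27.05 13.55 0 0 0.5; 27.05 13.55 0 0 0.5; 27.05 13.55 0 0 0.5; 27.05 13.55 0 0 0.5; 27.05 13.55 0 0 0.5; 27.05 13.55 0 0 0.5; 0 0 0 0 0.5; 0 0 25 0 0.5; 0 0 25 0 0.5; 0 0 20 0 0.5; 0 0 14 0 0.5; 0 0 6 0 0.5")

```text
t: 9.13
tool_pos: [0.5726, 0.125, 0.0064]
orientation: [-1.92, -2.482, 0.006]
wrist_force: [0.2, -0.6, -2.7]
grip_width: 0.67
gripper_force: 25.0
```

>>> servo_tool(motion="0 0 3 0 0.5; 0 0 2 0 0.5; 0 0 1 0 0.5; 0 0 1 0 0.5; 0 0 0 0 0.5; 0 0 0 0 0.5")

```text
t: 9.63
tool_pos: [0.5746, 0.1253, 0.0034]
orientation: [1.922, 2.484, 0.001]
wrist_force: [-0.2, -0.6, -4.1]
grip_width: 0.671
gripper_force: 25.0
```

>>> servo_tool(motion="0 0 0.7 0 0.5; 0 0 0.7 0 0.5; 0 0 0 0 0.5; 0 0 0 0 0.5")

```text
t: 9.97
tool_pos: [0.5746, 0.1254, 0.0019]
orientation: [1.922, 2.485, 0.001]
wrist_force: [-0.8, -0.6, 3.0]
grip_width: 0.672
gripper_force: 25.0
```

Contact has come (vertical force went from -4 to +3 N). I'll open and rise.

>>> servo_tool(motion="0 0 0 0 0.75; 0 0 0 0 0.85; 0 0 0 0 1; 0 0 0 0 1; 0 0 -10 0 1; 0 0 -25 0 1; 0 0 -35 0 1; 0 0 -35 0 1; -20 0 -35 0 1; 0 0 0 0 1; 0 0 0 0 1; 0 0 0 0 1")

```text
t: 10.97
tool_pos: [0.579, 0.1059, 0.1414]
orientation: [-1.923, -2.484, -0.0]
wrist_force: [-0.7, 0.2, -0.1]
grip_width: 1.003
gripper_force: 0.0
```

```bash
python3 snap.py w5; python3 - <<'E'
from plate import *
i=load('w5')[0]; p=proj(i,[[.5746,.1254,.014]])[0]; print(p)
i,u,*r=rect('w5',p,60,.014); print(u,r)
plan([r[0][0]/1e3,r[0][1]/1e3,.12],r[2]+90)
E
```

```text
[0.57899147 0.1059474  0.14137266] [-0.74678317  0.22588917 -0.06636342]
[256.44901809 160.75114263]
(257.5, 160.5) [array([575.59, 125.3 ]), (64.3, 49.5), 14.755148887634277]
t 11.02 pos [0.5787 0.1061 0.1407] spin 1.5671 alt -1.574 shift [  1.89 -19.39  20.66] len 28.4 q6 -0.185 tilt 0.09
```

View pics/w5.png

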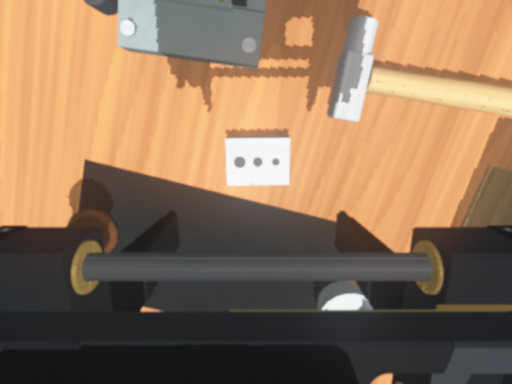

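Plate lies flat on the bench at (257,160), let go. Next I turn and regrip on the long sides, using only the fingertips (tip about 7 mm above the bench, so they stay above the base top later).

>>> servo_tool(motion="0 0 0 -0.121 1; 0 0 0 -0.121 1; 0 0 0 -0.121 1; 0 0 0 -0.121 1; 0 0 0 -0.121 1; 0 0 0 -0.121 1; 0 0 0 -0.121 1; 0 0 0 -0.121 1; 0 0 0 -0.121 1; 0 0 0 -0.121 1; 0 0 0 -0.121 1; 0 0 0 -0.121 1; 0 0 0 -0.121 1; -1.9 19.4 20 0 1; 0 0 30 0 1; 0 0 30 0 1; 0 0 0 0 1; 0 0 0 0 1; 0 0 0 0 1")

```text
t: 12.6
tool_pos: [0.5766, 0.1253, 0.062]
orientation: [0.401, -3.116, -0.0]
wrist_force: [0.1, 0.3, -0.1]
grip_width: 0.994
gripper_force: 0.0
```

```bash
python3 -c "
from h import *
plan([.5756,.1253,.0075],104.7)"
```

```text
t 12.6 pos [0.5766 0.1253 0.062 ] spin -0.0003 alt 3.141 shift [ 0.95  0.2  54.46] len 54.5 q6 -1.725 tilt 0.01
```

>>> servo_tool(motion="0.5 0 20 0 1; 0.4 0 16 0 1; 0 0 10 0 1; 0 0 5.5 0 1; 0 0 3 0 1; 0 0 0 0 1; 0 0 0 0 0.3; 0 0 0 0 0.3; 0 0 0 0 0.3; 0 0 0 0 0.3; 0 0 0 0 0.3; 0 0 0 0 0.3; 0 0 0 0 0.3; 0 0 0 0 0.3; 0 0 0 0 0.3; 0 0 0 0 0.3; 0 0 0 0 0.3; 0 0 0 0 0.3", newtons=40)

```text
t: 14.1
tool_pos: [0.5755, 0.125, 0.007]
orientation: [-0.401, 3.116, 0.0]
wrist_force: [0.0, -0.1, -0.2]
grip_width: 0.501
gripper_force: 40.0
```

>>> servo_tool(motion="0 0 -10 0 0.3; 0 0 -20 0 0.3; 0 0 -30 0 0.3; 0 0 -30 0 0.3; 0 0 0 0 0.3; 0 0 0 0 0.3; 0 0 0 0 0.3")

```text
t: 14.68
tool_pos: [0.5748, 0.1249, 0.0964]
orientation: [0.401, -3.115, -0.0]
wrist_force: [-0.5, -0.6, -4.1]
grip_width: 0.495
gripper_force: 40.0
```

```bash
python3 -c "
from h import *
plan([.4830,.2720,.11],96.9)"; python3 snap.py w6
```

```text
t 14.68 pos [0.5748 0.1249 0.0964] spin 0.1358 alt -3.006 shift [ 73.52 157.08 -13.46] len 174.0 q6 -1.725 tilt 0.06
[0.57484414 0.12489356 0.09644894] [-0.530094   -0.57137492 -4.1211376 ]
```

View pics/w6.png

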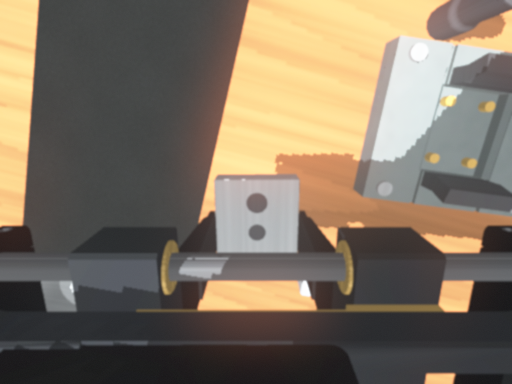

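The held plate is seen level, with its near edge at row ~178 and its middle cup at (257,232). The studs are at (448,100), (487,105), (433,157) and (470,162). I'll check the offset in grasp and remeasure the base.

```bash
python3 - <<'E'
from plate import *
i,s,im=load('w6'); R=Ro.from_rotvec(s['orientation']).as_matrix(); z=s['tool_pos'][2]+.007
g=cv2.cvtColor(im,cv2.COLOR_BGR2GRAY); print(g[168:192,235].tolist())
for q in [(257,176),(257,184),(257,232),(257,203),(217,200),(299,200)]:
    print(q,(R.T@(back(i,q,z)[0]-s['tool_pos'])*1000).round(1))
i,b,sb=studs('w6',(460,130),50);P=back(i,b,.02);print(b.round(1),sb,P.round(4),P.mean(0))
E
```

```text
[229, 228, 228, 228, 227, 222, 196, 158, 143, 142, 147, 159, 175, 185, 187, 188, 187, 187, 187, 187, 187, 186, 186, 186]
(257, 176) [33.4  0.3 -7. ]
(257, 184) [28.8  0.3 -7. ]
(257, 232) [-0.   0.3 -7. ]
(257, 203) [17.7  0.3 -7. ]
(217, 200) [ 19.5 -22.4  -7. ]
(299, 200) [19.5 24.1 -7. ]
[[488.8 106.4]
 [433.6 157.8]
 [470.3 162.9]] [64 45 64] [[0.4593 0.2845 0.02  ]
 [0.5085 0.2585 0.02  ]
 [0.5048 0.2896 0.02  ]] [0.49085114 0.27753845 0.02      ]
```

>>> servo_tool(motion="0 0 0 0.068 0.3; 0 0 0 0.068 0.3; 12.2 26.1 -1 0 0.3; 12.2 26.1 -1 0 0.3; 12.2 26.1 -1 0 0.3; 12.2 26.1 -1 0 0.3; 12.2 26.1 0 0 0.3; 12.2 26.1 0 0 0.3; 0 0 0 0 0.3; 0 0 0 0 0.3; 0 0 0 0 0.3; 0 0 0 0 0.3")

```text
t: 15.73
tool_pos: [0.4842, 0.271, 0.1003]
orientation: [0.187, -3.135, 0.001]
wrist_force: [-0.3, -1.2, -4.1]
grip_width: 0.5
gripper_force: 40.0
```

```bash
python3 -c "
from h import *
plan([.4833,.2714,.028],96.9)"
```

```text
t 15.73 pos [0.4842 0.271  0.1003] spin -0.001 alt 3.141 shift [ 0.81  0.57 72.26] len 72.3 q6 -1.299 tilt 0.06
```

>>> servo_tool(motion="0.8 0.5 10 0 0.3; 0 0 10 0 0.3; 0 0 10 0 0.3; 0 0 8 0 0.3; 0 0 7 0 0.3; 0 0 6 0 0.3; 0 0 5 0 0.3; 0 0 4 0 0.3; 0 0 3 0 0.3; 0 0 0 0 0.3; 0 0 0 0 0.3")

```text
t: 16.65
tool_pos: [0.4832, 0.2721, 0.038]
orientation: [-0.189, 3.136, 0.0]
wrist_force: [0.8, -0.0, -3.7]
grip_width: 0.502
gripper_force: 40.0
```

>>> servo_tool(motion="0 0 2.5 0 0.3; 0 0 2.5 0 0.3; 0 0 2 0 0.3; 0 0 1.5 0 0.3; 0 0 1 0 0.3; 0 0 0 0 0.3; 0 0 0 0 0.3")

```text
t: 17.23
tool_pos: [0.4832, 0.2721, 0.0284]
orientation: [0.189, -3.136, -0.0]
wrist_force: [-0.5, 0.3, -4.1]
grip_width: 0.499
gripper_force: 40.0
```

>>> servo_tool(motion="0 0 0.6 0 0.3; 0 0 0.6 0 0.3; 0 0 0 0 0.3; 0 0 0 0 0.3")

```text
t: 17.57
tool_pos: [0.4832, 0.2721, 0.0272]
orientation: [-0.189, 3.136, 0.0]
wrist_force: [0.5, 0.7, -4.1]
grip_width: 0.501
gripper_force: 40.0
```

>>> servo_tool(motion="0 0 0.4 0 0.3; 0 0 0 0 0.3; 0 0 0 0 0.3; 0 0 0 0 0.3")

```text
t: 17.9
tool_pos: [0.4832, 0.2721, 0.027]
orientation: [-0.189, 3.136, 0.0]
wrist_force: [0.3, -0.1, -1.1]
grip_width: 0.5
gripper_force: 40.0
```

```bash
python3 snap.py w7
```

```text
[0.48322595 0.27209323 0.02695477] [ 0.29619964 -0.07285186 -1.09597298]
```

View pics/w7.png

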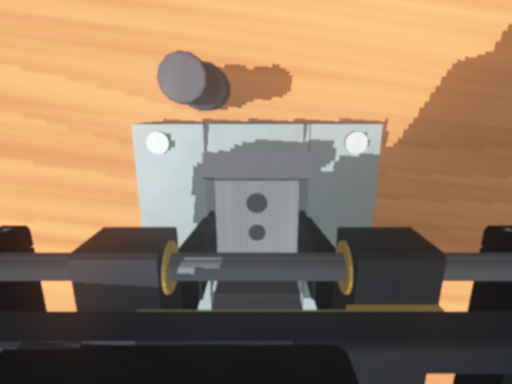

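Plate sits between the cheeks on the studs, centred ((257,210); base spans columns 133–383). I'll release, rise a little, close to a 19 mm gap (tips over the stud rows) and push down.

>>> servo_tool(motion="0 0 0 0 0.6; 0 0 0 0 0.7; 0 0 0 0 0.7; 0 0 -8 0 0.7; 0 0 -12 0 0.7; 0 0 -5 0 0.7; 0 0 0 0 0.2; 0 0 0 0 0.2; 0 0 0 0 0.2; 0 0 0 0 0.2; 0 0 0 0 0.2; 0 0 0 0 0.2; 0 0 0 0 0.2; 0 0 0 0 0.2; 0 0 0 0 0.2; 0 0 0 0 0.2", newtons=20)

```text
t: 19.28
tool_pos: [0.4832, 0.2721, 0.0518]
orientation: [-0.189, 3.136, 0.0]
wrist_force: [0.6, -0.4, 0.1]
grip_width: 0.203
gripper_force: 0.0
```

>>> servo_tool(motion="0 0 6 0 0.2; 0 0 5 0 0.2; 0 0 3 0 0.2; 0 0 2 0 0.2; 0 0 1 0 0.2; 0 0 1 0 0.2; 0 0 1 0 0.2; 0 0 0 0 0.2; 0 0 0 0 0.2")

```text
t: 20.03
tool_pos: [0.4833, 0.2721, 0.0329]
orientation: [-0.189, 3.135, 0.0]
wrist_force: [0.3, -0.0, 0.0]
grip_width: 0.201
gripper_force: 0.0
```

>>> servo_tool(motion="0 0 0.8 0 0.2; 0 0 0.8 0 0.2; 0 0 0.8 0 0.2; 0 0 0.8 0 0.2; 0 0 0 0 0.2; 0 0 0 0 0.2")

```text
t: 20.53
tool_pos: [0.4833, 0.2722, 0.0296]
orientation: [-0.189, 3.136, 0.0]
wrist_force: [0.6, 0.7, 2.2]
grip_width: 0.2
gripper_force: 0.9
```

>>> servo_tool(motion="0 0 0.8 0 0.2; 0 0 0.8 0 0.2; 0 0 0.8 0 0.2; 0 0 0.6 0 0.2; 0 0 0.5 0 0.2; 0 0 0 0 0.2; 0 0 0 0 0.2")

```text
t: 21.12
tool_pos: [0.4833, 0.2722, 0.0263]
orientation: [-0.189, 3.135, 0.0]
wrist_force: [-0.8, 0.6, 5.4]
grip_width: 0.203
gripper_force: 2.9
```

>>> servo_tool(motion="0 0 0.4 0 0.2; 0 0 0.4 0 0.2; 0 0 0 0 0.2; 0 0 0 0 0.2")

```text
t: 21.45
tool_pos: [0.4833, 0.2722, 0.0262]
orientation: [-0.189, 3.135, 0.0]
wrist_force: [-2.4, -0.7, 15.9]
grip_width: 0.202
gripper_force: 8.0
```

>>> servo_tool(motion="0 0 0.4 0 0.2; 0 0 0.4 0 0.2; 0 0 0 0 0.2; 0 0 0 0 0.2")

```text
t: 21.78
tool_pos: [0.4833, 0.2722, 0.0262]
orientation: [-0.189, 3.135, 0.001]
wrist_force: [-5.1, -2.0, 25.7]
grip_width: 0.198
gripper_force: 13.0
```

Bottomed at z = 0.0262 with 25 N, which is flush. To rule out tilt I'll press towards each end.

>>> servo_tool(motion="0 0 -4 0 0.2; 0 0 -2 0 0.2; 9 0 0 0 0.2; 9 0 0 0 0.2; 0 0 0 0 0.2; 0 0 2 0 0.2; 0 0 1.5 0 0.2; 0 0 1 0 0.2; 0 0 0.5 0 0.2; 0 0 0.5 0 0.2; 0 0 0.5 0 0.2; 0 0 0 0 0.2; 0 0 0 0 0.2")

```text
t: 22.87
tool_pos: [0.4654, 0.27, 0.0262]
orientation: [-0.189, 3.135, 0.001]
wrist_force: [-8.0, -1.6, 28.3]
grip_width: 0.202
gripper_force: 14.1
```

>>> servo_tool(motion="0 0 -4 0 0.2; 0 0 -2 0 0.2; -12 0 0 0 0.2; -12 0 0 0 0.2; -12 0 0 0 0.2; 0 0 0 0 0.2; 0 0 2 0 0.2; 0 0 1.5 0 0.2; 0 0 1 0 0.2; 0 0 0.5 0 0.2; 0 0 0.5 0 0.2; 0 0 0.5 0 0.2; 0 0 0 0 0.2; 0 0 0 0 0.2")

```text
t: 24.03
tool_pos: [0.5003, 0.2741, 0.0262]
orientation: [-0.189, 3.136, -0.0]
wrist_force: [-6.6, -4.4, 24.5]
grip_width: 0.199
gripper_force: 12.2
```

Both ends bottom at the same height, so the plate is level. I'll rise and take a last look.

>>> servo_tool(motion="0 0 -4 0 0.2; 0 0 -10 0 0.2; 0 0 -25 0 0.2; 8 0 -35 0 0.2; 8 0 -35 0 0.2; 0 0 -35 0 0.2; 0 0 0 0 0.2; 0 0 0 0 0.2; 0 0 0 0 0.2; 0 0 0 0 0.2")

```text
t: 24.87
tool_pos: [0.4845, 0.2721, 0.1673]
orientation: [0.189, -3.134, 0.001]
wrist_force: [-0.3, -0.2, -0.5]
grip_width: 0.198
gripper_force: 0.0
```

```bash
python3 snap.py w8; python3 - <<'E'
from plate import *
i,s,im=load('w8'); p=proj(i,[[.4834,.2717,.026]])[0].astype(int); print(p)
v=im[max(p[1]-75,0):p[1]+75,p[0]-100:p[0]+100]; a=cv2.resize(v,None,fx=3,fy=3,interpolation=cv2.INTER_CUBIC); cv2.imwrite('pics/c8.png',a)
E
```

```text
[0.48454497 0.27208013 0.16733432] [-0.31593304 -0.1859986  -0.51383966]
[256 175]
```

View pics/c8.png

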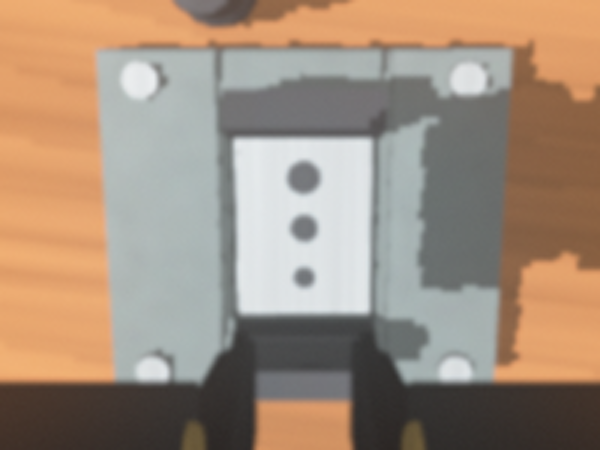

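The plate lies flush in the recess (crop (303,228)) between the cheeks, and the arm is clear. I'm handing it in.

```bash
python3 -c "
from station import ctrl
print(ctrl.close_job())"
```

```text
the job is handed in; nothing more can be done
None
```

The oblong plate is pressed home in the setting base and let go, level and flush by both the end-press check and the last picture; I handed the job in at about 25 s, and no verdict came back.

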